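Tip the conkers out of the yellow specimen pot

ROBOT

A 6-joint arm with a two-finger parallel gripper is mounted at the origin on the work surface. World frame = base frame: x ahead of the robot, y to its left, z up, the work surface at z = 0. Lengths are in mm, angles in rad, forces in N, time in s.
With the tool pointing down it reaches from about 400 to 925 mm from the base axis. Payload 12.5 kg.
Tool frame: the origin (TCP) lies midway between the tips of the shut fingers; the grasp point (between the pads) lies 19 mm behind it; z points along the fingers, y is the line along which they close (so a half turn about z gives the same grasp; the last joint's range is limited). The gripper opens to 95 mm and grips with 3 to 60 N. Pads are 20 mm wide; open, the fingers measure 119 mm over their backs; the gripper's body (75 mm by 180 mm) begins 59 mm behind the grasp point.
Start: joints at [1.169, 0.491, 1.559, -0, 1.092, -0.106], TCP at [182.174, 597.879, 214.661] pointing down, gripper open.
Joint ranges: [-3.1, 3.1], [-0.84, 2.19], [0.05, 2.79], [-1.13, 4.28], [0.06, 2.93], [-2.69, 2.69]. Speed limits (rad/s): [2.22, 2.22, 2.79, 3.14, 3.14, 3.14].

INTERFACE

Orientations are given as a unit quaternion [w, x, y, z].
In Python, from rig import * gives the robot as it stands. Calls block until the motion is done:
- movep(position, orientation): joint-space move of the TCP to a pose.
- servo_line(position, feed=150, rotation=None, f_stop=None): straight line of the TCP; rotation=None keeps the orientation; feed is the mean speed in mm/s. With f_stop (N) it stops when the force on the tool has changed by that much, and returns True; else False.
- movej(angles): joint-space move.
- open_gripper() and clamp(): open the fingers fully, or close them until they stop; the grip force is fixed at half the most.
- wait(seconds).
- ik(position, orientation): joint angles nearest the present ones, or None.
- observe(): the state.
- snapshot(name): name is "scene" or "top" or "wrist"; returns the picture (384x512x3 uint8, red, green, blue); there is no depth.
- calibration(name): a dict with "fx", "fy", "cx", "cy" (pixels), "pose" (4x4, takes a point from camera to world coordinates). Camera axes: x right, y up, looking along -z (the intrinsics and any distortion apply to the point x, -y, -z); pixel columns grow to the right and rows downward; lengths in mm; the calibration is good to about 2 mm. A picture is of the moment at which its call begins: read the wrist's pose just before it. calibration takes no time and is no camera call; for the wrist camera it gives the pose at the moment of the call.
A pose or a line that the arm cannot do raises Unreachable and nothing moves.
- sign_off(): hands the job in; it is judged then, once.
The state is a dict: "time": time; "qpos": joint angles; "qd": joint speeds; "joint_torque": joint torques, N m; "eef_pos": TCP position; "ee_rot": TCP orientation; "wrist_force": force on the tool from outside, world axes, zero at the start; "ft_torque": the same for the moment, N m; "finger_gap": opening from 0.0 (shut) to 1.0 (fully open); "gripper_force": force on a finger pad.
Only numpy, scipy, OpenCV 4.12 (cv2) and the standard library are available. Lean on these libraries where they do the work, as an engineer would, in place of code of your own. Each camera call takes 0.05 s, during which the arm holds its last target. There are 200 camera calls.

TASK

On the science-room table stand two lever-operated tipping pots. Press the lever of the yellow pot down until the pot tips right over and both conkers have dropped into the white tray beneath it, then let the pot swing back upright. Leave the blue pot as it is.

Things in the scene. Friction and masses are not known exactly. Their poses are not given: they have to be found in the camera images.
- yellow_stand: Fixed stand of the yellow pot; origin on the table under the pivot axis, which is 180 mm up, along y. x: the way the pot empties, roughly towards the robot. White catch tray x -45 to 195, y -83 to 83 mm, walls 45 mm high, between uprights 195 mm tall at y +-90 mm. The lever is outside the +y upright. The blue pot's stand is alike, 0.4 to 0.5 m to its left or right. Each is turned up to 14 degrees.
- yellow_grip (a point): Centre of the grip bar on the yellow pot's lever: black, 18 mm thick, 85 mm long, along the stand's y, with yellow end rings 21 mm thick. Pot upright: at x 135, y 144, z 285 mm in the stand's frame. Pressed down it swings round the pivot axis on a 171 mm radius, first out towards +x, then back in, to 53 mm above the table at the stop. Pressing it takes about 2 N at first, 6 N at the stop.
- yellow_pot (a joint): Tilt of the yellow plastic pot (open, round, mouth 112 mm, 65 mm tall) in its steel ring cradle on two trunnion pins. 0 = upright; grows as the lever goes down and the mouth tips to the stand's +x; stop at 1.5 rad. The conkers roll out between about 1.2 and 1.4 rad. A spring holds it at 0 and swings it back within about 1 s of letting go.
- conker_a (a point): Centre of one of the two conkers in the yellow pot: a glossy dark brown ball, 28 mm across, about 16 g, with a small pale spot. It starts on the pot's floor.
- conker_b (a point): Centre of the other conker in the yellow pot, alike.
- blue_pot (a joint): Tilt of the blue pot, of the same build as the yellow one, on its own stand, its lever's grip likewise 285 mm above the table: 0 = upright. It holds two pale tan hazelnuts and is to be left alone.

How it is judged:
By the outcome, as a careful person would: the job done as asked, in the order asked, and still so for the second after the job is handed in, with the robot touching nothing.
It also fails if it takes over 45 s, if anything falls off the work surface, if the arm or the gripper's body presses on something with over 40 N, if the wrist force passes 120 N, or if a joint passes its speed limit or range.

## Working session

There is one attempt and no reset: what is moved stays moved. The work goes in short steps, each a Python script; the robot and the scene stay as the last script left them, time stands still between calls to the robot, and variables do not carry over. Pictures are saved under pics/ and viewed, at most 10 in all, crops included, and the job is handed in when it is done.

```bash
mkdir -p pics
python3 - <<'E'
from rig import *
import cv2,numpy as np
a=[]
for n in("scene","top"):
    im=snapshot(n);cv2.imwrite(f"pics/{n}0.png",im[:,:,::-1]);c=calibration(n);print(n,{k:(np.round(v,3).tolist() if k!="x" else v) for k,v in c.items()})
o=observe();print(o["time"],o["ee_rot"],o["eef_pos"])
E
```

```text
scene {'fx': 385.456, 'fy': 385.456, 'cx': 260.974, 'cy': 194.459, 'pose': [[-0.912, -0.268, 0.31, 915.752], [0.41, -0.598, 0.689, 597.885], [0.001, 0.755, 0.655, 832.841], [0.0, 0.0, 0.0, 1.0]]}
top {'fx': 354.374, 'fy': 354.374, 'cx': 257.51, 'cy': 188.895, 'pose': [[0.081, 0.969, -0.232, 376.822], [-0.997, 0.079, -0.016, -78.381], [0.003, 0.232, 0.973, 1147.982], [0.0, 0.0, 0.0, 1.0]]}
0.1 [-1.12468831e-04  1.47334215e-01  9.89086646e-01 -4.71853052e-04] [182.05961161 597.67036925 214.14248168]
```

View pics/scene0.png

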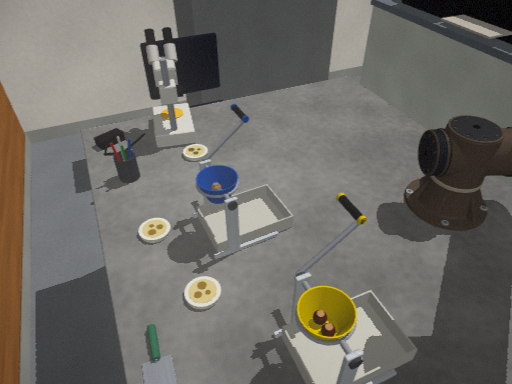

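View pics/top0.png

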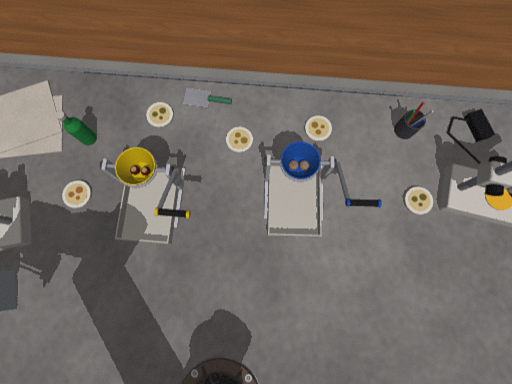

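The yellow pot is on the left of the top view, with its grip at about (172,213) there and (352,208) in the scene view. The blue pot is on the right. Next I triangulate the yellow rings and blue ends.

```bash
cat > h.py <<'E'
from rig import *
import cv2,numpy as np
def ray(n,uv,c=None):
    c=c or calibration(n);P=np.array(c["pose"])
    d=np.array([(uv[0]-c["cx"])/c["fx"],-(uv[1]-c["cy"])/c["fy"],-1.])
    return P[:3,3],P[:3,:3]@(d/np.linalg.norm(d))
def tri(r1,r2):
    A=np.stack([r1[1],-r2[1]],1);s=np.linalg.lstsq(A,r2[0]-r1[0],rcond=None)[0]
    p=r1[0]+s[0]*r1[1];q=r2[0]+s[1]*r2[1];return (p+q)/2,np.linalg.norm(p-q)
def blobs(im,lo,hi,box):
    m=cv2.inRange(cv2.cvtColor(im,cv2.COLOR_RGB2HSV),lo,hi);x0,y0,x1,y1=box
    k=np.zeros_like(m);k[y0:y1,x0:x1]=m[y0:y1,x0:x1]
    n,_,st,ce=cv2.connectedComponentsWithStats(k);return [(np.round(ce[i],1).tolist(),int(st[i,4])) for i in range(1,n) if st[i,4]>2]
E
python3 - <<'E'
from h import *
ims={n:cv2.imread(f"pics/{n}0.png")[:,:,::-1].copy() for n in("scene","top")}
Y=((18,120,60),(35,255,255));B=((105,120,40),(130,255,255))
for n,b in(("scene",(325,185,380,230)),("top",(148,200,196,224))):print(n,blobs(ims[n],*Y,b))
for n,b in(("scene",(225,100,255,128)),("top",(340,195,390,212))):print(n,blobs(ims[n],*B,b))
# pot rim masks
for n,b in(("scene",(285,270,365,345)),("top",(105,140,165,190))):print(n,blobs(ims[n],*Y,b))
# tray whitish outline in top
E
```

```text
scene [([339.5, 195.6], 33), ([361.3, 219.4], 69)]
top [([156.2, 211.3], 23), ([187.2, 213.8], 34)]
scene [([232.4, 105.0], 10), ([244.7, 118.1], 33)]
top [([347.9, 202.0], 33), ([378.9, 203.1], 22)]
scene [([326.6, 311.0], 2271)]
top [([134.0, 165.1], 1086)]
```

Run:
```python
import cv2,numpy as np
t=cv2.imread("pics/top0.png")[130:260,90:220];s=cv2.imread("pics/scene0.png")[180:384,260:430]
a=cv2.resize(t,None,fx=3,fy=3,interpolation=2);b=cv2.resize(s,None,fx=2.3,fy=2.3,interpolation=2)
o=np.zeros((480,800,3),np.uint8);o[:390,:390]=a;b=b[:480,:400];o[:b.shape[0],395:395+b.shape[1]]=b;cv2.imwrite("pics/z.png",o)
```

```text
(no output)
```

View pics/z.png

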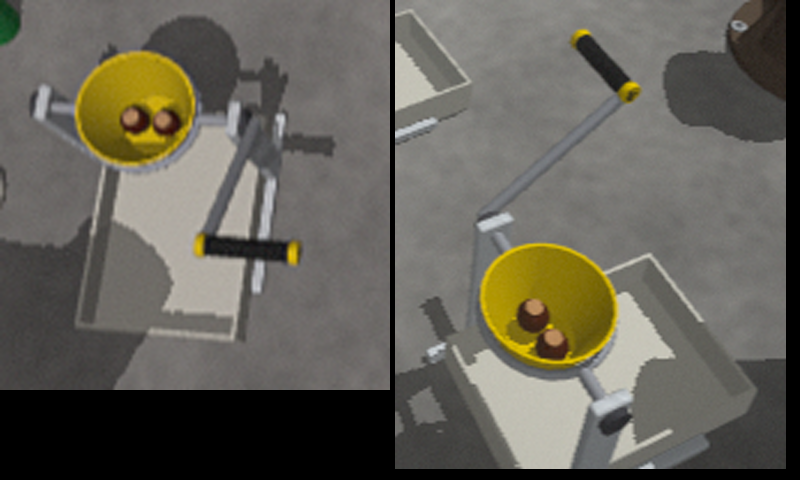

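Run:
```python
from h import *
def T(s,t):return tri(ray("scene",s),ray("top",t))
# scene view looks from the far +x,+y side: match by residual
i,e1=T((339.5,195.6),(187.2,213.8));o,e2=T((361.3,219.4),(156.2,211.3))
print("outer",i,e1,"inner",o,e2,np.linalg.norm(i-o))
g=(i+o)/2;y=i-o;y[2]=0;y/=np.linalg.norm(y);x=np.array([y[1],-y[0],0])
O=g-135*x-144*y;print("grip",g,"yaw x",np.degrees(np.arctan2(x[1],x[0])),"origin",O,"reach",np.linalg.norm(g[:2]))
# independent: pot rim centre, stand axis, from mask centroid; tray front corners z45
print("pot",T((326.6,311),(134,165.1)))
for u in((90+78/3,130+325/3),(90+240/3,130+340/3)):
    c,d=ray("top",u);p=c+d*(45-c[2])/d[2];r=p-O;print("tray corner in stand",r@x,r@y)
```

```text
outer [505.80281369 100.83787477 290.55482287] 2.9680563949884395 inner [505.30407285 178.26348219 288.9043532 ] 1.1561606599658931 77.44480278032758
grip [505.55344327 139.55067848 289.72958804] yaw x -179.6309315330266 origin [639.62307873 284.41728211 289.72958804] reach 524.4603663460286
pot (array([641.59947701, 285.2417038 , 202.82378088]), np.float64(0.5203031542313801))
tray corner in stand 191.9454914931223 -79.81655025779283
tray corner in stand 194.71620858431473 88.62979559157888
```

Independent checks agree: the pot lies on the axis and the tray corners are within 5 mm. Next I move above the grip with the fingers shut, then touch down gently.

```bash
cat >> h.py <<'E'
O=np.array([640.,284.5,0]);yaw=np.radians(-179.6);X=np.array([np.cos(yaw),np.sin(yaw),0]);Yv=np.array([-X[1],X[0],0])
def W(x,y,z):return O+x*X+y*Yv+np.array([0,0,z])
def say(t=""):
    o=observe();print(t,round(o["time"],2),np.round(o["eef_pos"],1),np.round(o["wrist_force"],1),round(o["finger_gap"],2))
E
python3 - <<'E'
from h import *
servo_line([182,598,400],feed=250)
best=None
for al in(np.pi/4,3*np.pi/4):
    a=al+yaw+np.pi;q=[0,np.cos(a),np.sin(a),0];j=ik(W(135,156,345),q);print(j)
    if j is not None and (best is None or abs(j[5])<abs(best[1][5])):best=(q,j)
np.save("q.npy",best[0])
clamp();movep(W(135,156,345),best[0]);say("above")
im=snapshot("wrist");s=snapshot("scene");cv2.imwrite("pics/w1.png",np.hstack([im,s])[:,:,::-1][::1,::1]);
i=cv2.imread("pics/w1.png");cv2.imwrite("pics/w1.png",cv2.resize(i,(800,300),interpolation=3))
E
```

```text
[ 1.20306252e-01  2.28972946e-01  1.61222223e+00 -4.44089210e-16
  1.30039748e+00  1.06343618e-01]
None
above 4.58 [506.  128.2 345.1] [-0.  -0.2 -0.1] 0.01
```

View pics/w1.png

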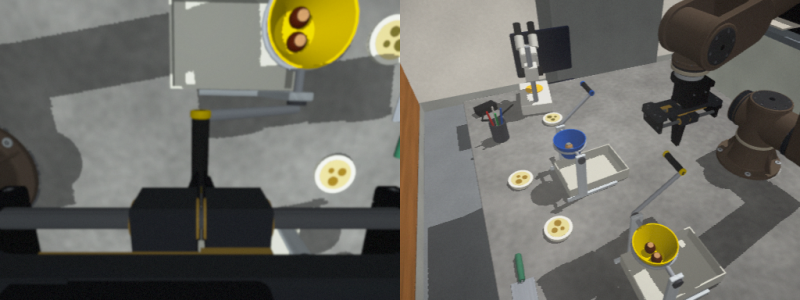

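The wrist view shows the finger seam (column ~202) in line with the bar (column ~200), and the scene view confirms both levers are clear. Next I touch the bar and press.

Run:
```python
from h import *
hit=servo_line(W(135,156,280),feed=40,f_stop=1.2);say(f"touch {hit}")
th0=np.arctan2(105,135)
def P(t,dz=0):
    a=th0-t;return W(171*np.cos(a),156,180+171*np.sin(a)+9+dz)
np_ts=np.arange(0.1,1.51,0.1)
for t in np_ts:
    if t>1.35: h=servo_line(P(t),feed=60,f_stop=22)
    else: h=servo_line(P(t),feed=90,f_stop=25)
    say(f"{t:.1f} {h}")
    if h:break
ims=np.hstack([snapshot("scene"),snapshot("top")])
cv2.imwrite("pics/d1.png",cv2.resize(ims[:,:,::-1],(800,300),interpolation=3))
```

```text
touch True 5.84 [505.6 127.6 293.1] [1.8 0.8 0.7] 0.0
0.1 False 6.17 [496.2 127.5 280.2] [-3.3 -0.8  4.6] 0.01
0.2 False 6.52 [488.1 127.5 265.5] [-2.7  0.3  4.7] 0.01
0.3 False 6.86 [481.4 127.4 249.8] [-1.6 -0.6  2.4] 0.01
0.4 False 7.2 [476.2 127.3 233.5] [-1.8 -0.7  3. ] 0.01
0.5 False 7.54 [472.5 127.3 216.7] [-1.7 -0.4  3.3] -0.0
0.6 False 7.88 [470.5 127.3 199.7] [-1.8  0.2  3.2] 0.01
0.7 False 8.22 [470.3 127.3 182.6] [-1.2 -0.6  4.2] 0.0
0.8 False 8.57 [471.9 127.3 165.6] [0.4 0.3 2.8] 0.0
0.9 False 8.91 [475.1 127.4 148.8] [-0.2  0.9  4.7] 0.01
1.0 False 9.25 [479.9 127.4 132.4] [0.5 1.3 5.2] 0.01
1.1 False 9.59 [486.2 127.5 116.6] [-1.3  2.   4.6] 0.01
1.2 False 9.93 [494.1 127.5 101.6] [-1.2  1.5  4.7] 0.0
1.3 False 10.28 [503.5 127.5  87.4] [-1.5  1.1  4.1] 0.01
1.4 False 10.71 [514.3 127.6  74.1] [-1.9 -0.2  5.5] 0.01
1.5 False 11.14 [526.5 127.7  62. ] [-3.1 -0.8  5.2] 0.01
```

View pics/d1.png

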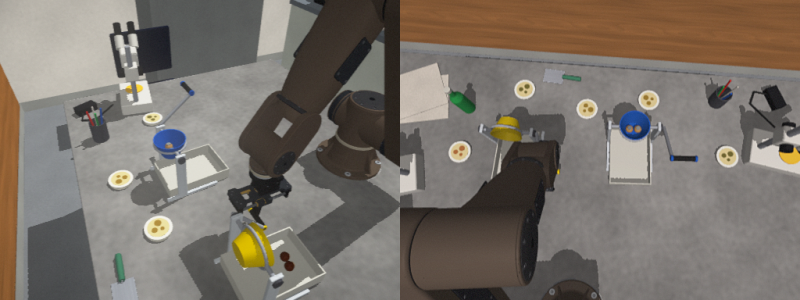

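Both conkers are in the tray, at about (285,256) and (290,266) in the scene half, and the pot is tipped over. I'll press on to the stop, then guide the lever back up.

Run:
```python
from h import *
p=np.array(observe()["eef_pos"])
h=servo_line(p+[0,0,-5],feed=20,f_stop=12);say(f"stop {h}");wait(0.3)
th0=np.arctan2(105,135)
for t in np.arange(1.4,-0.01,-0.1):
    a=th0-t;servo_line(W(171*np.cos(a),156,189+171*np.sin(a)),feed=110)
say("top");servo_line(W(135,156,400),feed=150);movep([300,500,420],np.load("q.npy"));wait(1);say("clear")
ims=np.hstack([snapshot("scene"),snapshot("top")])
cv2.imwrite("pics/e1.png",cv2.resize(ims[:,:,::-1],(800,300),interpolation=3))
```

```text
stop True 11.45 [527.  127.7  61.4] [-4.  -0.8 15. ] 0.0
top 16.38 [506.2 127.6 293.6] [0.5 0.7 1.4] 0.01
clear 19.81 [300. 500. 420.] [ 0.3  0.8 -0.1] 0.0
```

View pics/e1.png

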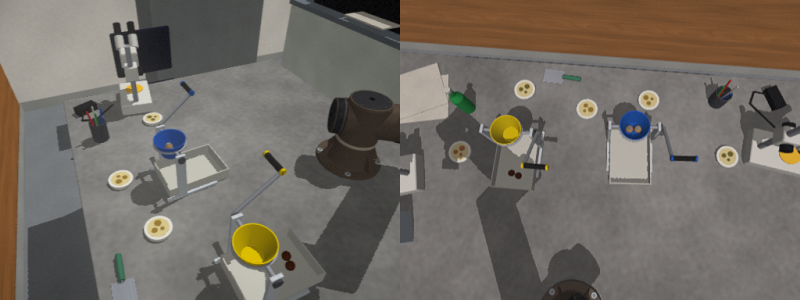

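The yellow pot is upright and empty, both conkers lie in the tray (scene half, about (286,256) and (290,265)), and the blue pot is unchanged.

```bash
python3 -c "
from rig import *
print(sign_off())"
```

```text
the job is handed in; nothing more can be done
None
```

The yellow pot was tipped to its stop and guided back upright on its lever, both conkers are in its white tray, the blue pot was left alone, and the job was handed in at about 20 s.

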